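# Vent the instrument test stand and hold the vent lever open

### The job

Vent the instrument test stand: lift the loose brass cap off its vent neck and put it down in the aluminium tray, then flip the red safety catch right over to its other stop, and only then pull the black-handled lever towards the front of the stand, all the way to its stop. The lever springs back when let go, so finish while still holding it fully pulled with the fingers. Leave the other things on the bench where they are.

Things in the scene. Friction and masses are not known exactly. Their poses are not given: they have to be found in the camera images.
- stand: Grey steel test stand with a bright aluminium top plate, fixed to the bench, 170 (x) x 240 (y) x 60 mm high. Origin: centre of its underside; z up; its front is its -x side, facing roughly towards the robot. On its 60 mm high top: the vent neck with the cap, the lever (in a plane y = -50 mm), the red catch on a lug (24 x 16 mm, top 76 mm high) at x 28, y -70 mm, and a round dial (58 mm across, top 73 mm high) at x 48, y 65 mm. Turned up to 0.3 rad either way
- vent (a point): Top of the steel vent neck on the stand (stand frame x -25, y 75, z 107 mm). The neck is 28 mm across and 22 mm high, on a round flange 52 mm across whose top is 85 mm above the bench. Axes as the stand's
- cap_center (a point): Centre, half-way up, of the loose brass vent cap: a plain cylinder 44 mm across and 40 mm high, closed on top, open below (bore 36 mm, 28 mm deep), about 0.14 kg. At the start it stands over the vent neck with its rim on the flange, top 125 mm above the bench; lift it straight up at least 25 mm to clear the neck
- tray: Open aluminium tray fixed to the bench, 160 (x) x 130 (y) x 25 mm high, walls and floor 4 mm thick, empty. Origin: centre of its underside. The cap is in it when it rests on the tray's floor
- catch (a joint): Angle of the red safety catch, rad. Its hinge runs along the stand's x axis at stand frame y -70, z 70 mm. 0 (to 0.12 at the start): it leans 0.6 rad to the stand's +y side, across the front of the lever, and blocks it; 1.2 (stop): it leans 0.6 rad to the stand's -y side and is clear. Its top moves to the stand's -y as the value grows. Light friction (under 1 N at the tab); it stays where it is left
- catch_tab (a point): Point on the axis of the catch's red thumb tab, 60 mm from the hinge: a round bar 12 mm thick, lying along the stand's x axis; it reaches from 50 mm behind (+x) this point to 18 mm in front of it (-x). With the catch at 0 this point is at stand frame x -19, y -36, z 120 mm; flipped over, at y -104, z 120 mm; in between it rises to z 130 mm
- lever (a joint): Angle of the spring-loaded lever (body lever), rad. Its hinge runs along the stand's y axis at stand frame x 20, y -50, z 45 mm. 0: at rest, leaning 0.45 rad to the back (+x); 0.85: fully pulled, at its stop, leaning 0.40 rad to the front (-x). A spring pulls it back: about 2.5 N at the handle at rest, 7 N fully pulled. With the catch not flipped it is blocked within about 0.2 rad
- lever_handle (a point): Centre of the lever's black cross-bar handle: a round bar 20 mm thick and 72 mm long, lying along the stand's y axis, 140 mm from the lever's hinge, at the top of a steel rod 12 mm thick. At rest at stand frame x 81, y -50, z 171 mm; fully pulled at x -35, z 174 mm; on the way it rises to z 185 mm. Graspable from above across the bar
- bowl: Cracked brown bakelite compass bowl, 110 mm across, 60 mm high; origin under its centre. Bystander
- clamp: Plated mounting clamp, about 93 x 22 x 35 mm; origin under its centre. Bystander
- stopper: Blue rubber stopper, 34 mm across, 28 mm high; origin under its centre. Bystander
- jar: Amber jar, 60 mm across, 75 mm high; origin under its centre. Bystander
- driver: Screwdriver lying on the bench. Bystander
There are look-alikes about, which are no part of the job. Leave any brown, pink or turquoise look-alike of the part that bears cap_center alone.

How it is judged:
By the outcome, as a careful person would: the job done as asked, in the order asked, and still so for the second after the job is handed in, while the arm keeps its last pose, push and grip.
It also fails if it takes over 64 s, if anything falls off the work surface, if the arm or the gripper's body presses on something with over 40 N, if the wrist force passes 120 N, or if a joint passes its speed limit or range.

### The arm

A 7-joint arm with a two-finger parallel gripper is mounted at the origin on the work surface. World frame = base frame: x ahead of the robot, y to its left, z up, the work surface at z = 0. Lengths are in m, angles in degrees, forces in N, time in s.
With the tool pointing down it reaches from about 0.35 to 0.9 m from the base axis. Payload 7.2 kg.
Tool frame: the origin (TCP) lies midway between the tips of the shut fingers; the grasp point (between the pads) lies 19 mm behind it; z points along the fingers, y is the line along which they close (so a half turn about z gives the same grasp; the last joint's range is limited). The gripper opens to 85 mm and grips with 20 to 120 N. Pads are 22 mm wide; open, the fingers measure 114 mm over their backs; the gripper's body (76 mm by 85 mm) begins 54 mm behind the grasp point. The pads swing forward as they close: fully open they stand 13 mm farther back than shut.
Start: joints at [63.014, 23.554, -0.728, 91.456, 0.321, 64.991, -4.71], TCP at [0.245, -0.575, 0.231] pointing down, gripper open.
Joint ranges: [-169.25, 169.25], [-16.82, 113.86], [-84.01, 82.57], [7.8, 145.47], [-59.2, 239.2], [7.22, 106.19], [-163.78, 163.78]. Speed limits (degrees/s): [136.94, 136.94, 172.46, 172.46, 180, 180, 180].

### API

Orientations are given as [roll, pitch, yaw] about the fixed x, y, z axes, in that order (R = Rz(yaw) Ry(pitch) Rx(roll)).
In Python, from cell import r, eyes, close_job gives the robot as it stands. The module is installed in compiled form; this text tells all that it offers.
- The arm moves only by the tool send_rows, never from a script. Its argument "moves" is a list of rows, each an object of numbers: "gripper": the closure, from 0 (fully open) to 1 (shut); "dx", "dy", "dz": the shift along the tool's x, y, z in m; "ax", "ay", "az": the turn, a rotation vector about the tool's x, y, z in rad. In form: [{"gripper": .., "dx": .., "dy": .., "dz": .., "ax": .., "ay": .., "az": ..}, ...]. A call has 1 to 10 rows; each row shifts and turns the commanded pose from where the row before left it, along the tool's axes as they then stand; what a row does not reach is not made up. A row lasts 1/10 s, in which the tool goes at most 50 mm and 8.59 degrees, less where a joint would pass 70% of its speed; a pose out of reach is approached as far as the arm can. A call with a gripper value outside its range is refused whole. The fingers move at their own pace and stop on an object; "force" is the grip in N (left out, the last holds). Time passes only in rows, so rows that do not move let the fingers close. It gives the time, the measured TCP pose, the force, the opening and the grip force at its end, in the units of the state.
- r.get_obs(): the state, without advancing time (a new reading comes with each control period).
- eyes.camera(name): name is "side" or "top"; returns a dict with "img" (400x640x3 uint8, blue, green, red), "K" (3x3 intrinsics, pixels), "rvec" (rotation vector, rad) and "tvec" (3), from world to camera coordinates, as OpenCV has them. Camera axes: x right, y down, z forward; pixel columns grow to the right and rows downward; lengths in m; the calibration is good to about 2 mm. A picture is of the moment at which its call begins. There is no depth.
- close_job(): hands the job in; it is judged then, once.
The state is a dict: "time_s": time; "joint_positions": joint angles; "dq": joint speeds; "joint_torque": joint torques, N m; "ee_pos": TCP position; "tcp_rot": TCP orientation; "ft_force": force on the tool from outside, world axes, zero at the start; "torque": the same for the moment, N m; "width": finger opening in m; "grip_force": force on a finger pad.
Only numpy, scipy, OpenCV 4.12 (cv2) and the standard library are available. Lean on these libraries where they do the work, as an engineer would, in place of code of your own. Each camera call takes 0.05 s, during which the arm holds its last target. There are 200 camera calls.

## Working session

There is one attempt and no reset: what is moved stays moved. The work goes in short steps, Python scripts to look and compute and a tool call to move; the robot and the scene stay as the last step left them, time stands still between calls to the robot, and variables do not carry over. Pictures are saved under pics/ and viewed, at most 10 in all, crops included, and the job is handed in when it is done.

Besides the shell and the picture viewer there is one more tool, called after "Emit:" by a JSON object that holds its "api" and its "payload", one argument or row to a line. send_rows: Moves the arm, as the interface text tells. Its arguments: {"type":"object","properties":{"moves":{"type":"array","items":{"type":"object","properties":{"gripper":{"type":"number"},"dx":{"type":"number"},"dy":{"type":"number"},"dz":{"type":"number"},"ax":{"type":"number"},"ay":{"type":"number"},"az":{"type":"number"}}}},"force":{"type":"number"}},"required":["moves"]}

```bash
mkdir -p pics; python3 - <<'E'
from cell import r,eyes
import cv2,numpy as np,pickle
d={}
for n in("side","top"):
    c=eyes.camera(n);d[n]=c;cv2.imwrite(f"pics/{n}0.png",c["img"])
    R=cv2.Rodrigues(np.array(c["rvec"],float))[0];print(n,-R.T@np.array(c["tvec"]).ravel(),c["K"])
pickle.dump(d,open("cam.pkl","wb"))
o=r.get_obs();print(o["ee_pos"],o["tcp_rot"],o["time_s"],o["width"])
E
```

```text
side [0.13411424 0.77613951 0.90659642] [[471.32845102   0.         320.26030905]
 [  0.         471.32845102 199.33679403]
 [  0.           0.           1.        ]]
top [ 0.33312299 -0.04515098  1.66346309] [[497.2223524    0.         315.81443334]
 [  0.         497.2223524  200.75728428]
 [  0.           0.           1.        ]]
[ 0.24481412 -0.57460375  0.23054406] [-1.79920488e+02  4.13854914e-03  2.30797923e+01] 0.1 0.08503592791220231
```

View pics/side0.png

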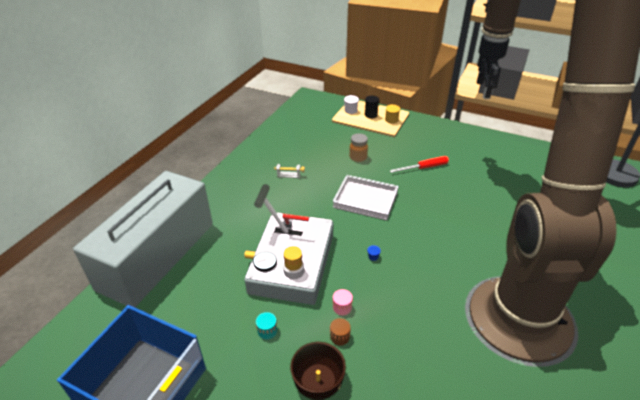

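View pics/top0.png

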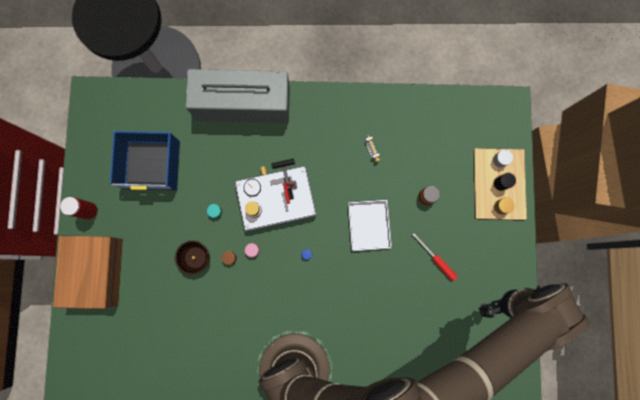

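The side picture shows the stand around (290,255) with a brass cap at (292,257) and the tray at (366,196). In the top picture the stand is at (275,198), the cap at (252,209), the tray at (370,226) and the lever handle at (283,163).

Cap candidates in the top picture are brass (252,209) on the stand, pink (252,250), brown (229,258), turquoise (213,211) and a yellow lid on the board (505,205). The one on the stand fits: it is brass and it sits over the vent neck. I'll confirm that in one crop.

```bash
python3 - <<'E'
import cv2,numpy as np,pickle
d=pickle.load(open("cam.pkl","rb"))
a=d["top"]["img"][145:240,225:325];b=d["side"]["img"][175:310,235:345]
a=cv2.resize(a,None,fx=4,fy=4,interpolation=2);b=cv2.resize(b,None,fx=3.6,fy=3.6,interpolation=2)
h=max(a.shape[0],b.shape[0])
p=lambda i:cv2.copyMakeBorder(i,0,h-i.shape[0],0,0,0)
cv2.imwrite("pics/crop.png",np.hstack([p(a),p(b)]))
E
```

```text
(no output)
```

View pics/crop.png

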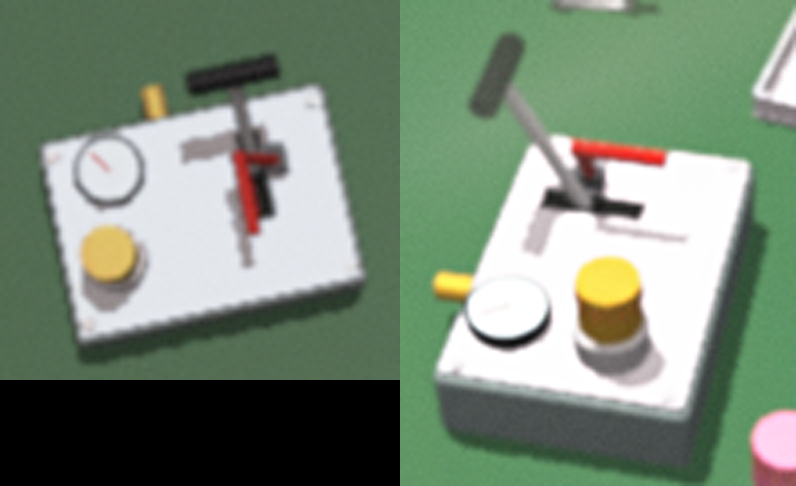

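The crop confirms the plain brass cylinder over the flange and neck, at (252.2,208.3) in the top picture and (292.8,253.3) in the side picture. The yellow stub at the back of the stand is a pipe. Next I fit the stand pose from both views.

```bash
cat > h.py <<'E'
import cv2,numpy as np,pickle
from scipy.optimize import least_squares
d=pickle.load(open("cam.pkl","rb"))
def proj(n,P):
    c=d[n];return cv2.projectPoints(np.atleast_2d(P).astype(float),np.array(c["rvec"],float),np.array(c["tvec"],float),np.array(c["K"]),None)[0][:,0]
def ray(n,px,z):
    c=d[n];R=cv2.Rodrigues(np.array(c["rvec"],float))[0];C=-R.T@np.array(c["tvec"]).ravel()
    v=R.T@np.linalg.inv(c["K"])@np.array([*px,1.]);return C+v*(z-C[2])/v[2]
def W(p,P):
    c,s=np.cos(p[2]),np.sin(p[2]);P=np.atleast_2d(P);return np.c_[p[0]+c*P[:,0]-s*P[:,1],p[1]+s*P[:,0]+c*P[:,1],P[:,2]]
E
python3 - <<'E'
from h import *
M=np.array([[.085,.12,.06],[.085,-.12,.06],[-.085,-.12,.06],[-.085,.12,.06],[-.025,.075,.125],[.048,.065,.073],[.081,-.05,.171]])
T=np.array([[42,147],[320,87],[363,278],[80,342],[109,253],[109,170],[233,75]])/4+[225,145]
S=(np.array([[440,377],[542,135],[750,160],[690,412],[608,282],[508,310],[497,75]])-[400,0])/3.6+[235,175]
f=lambda p:np.r_[proj("top",W(p,M))-T,proj("side",W(p,M))-S].ravel()
s=least_squares(f,[.6,.05,0],loss="soft_l1");p=s.x;print("stand",p,np.degrees(p[2]));print(f(p).reshape(-1,2).round(1))
print("cap",W(p,[-.025,.075,.125]),"ray top",ray("top",T[4],.125),ray("side",S[4],.125))
print("tab0",W(p,[-.019,-.036,.12]),"tab1",W(p,[-.019,-.104,.12]),"h0",W(p,M[6]),"h1",W(p,[-.035,-.05,.174]))
e=np.array([[240,155],[254,232]])/4+[225,145]
print("tab ends",[ray("top",x,.12) for x in e])
# tray, bright blob in both
for n,box in(("top",(335,190,405,262)),("side",(328,170,405,222))):
    x0,y0,x1,y1=box;g=d[n]["img"][y0:y1,x0:x1].astype(int);m=((g[...,2]>110)).astype(np.uint8)
    c=max(cv2.findContours(m,0,2)[0],key=cv2.contourArea);h=cv2.approxPolyDP(cv2.convexHull(c),5,True)[:,0]+[x0,y0]
    print(n,h.tolist(),[ray(n,q,.025)[:2].round(3).tolist() for q in h])
E
```

```text
stand [0.54550931 0.07523724 0.24927085] 14.28216743004167
[[-2.  -0.4]
 [ 0.2 -1.6]
 [ 1.2  0.9]
 [-0.6  1.6]
 [-0.5  0.4]
 [-0.3  0.4]
 [-0.5  0.5]
 [-2.7 -0.6]
 [-3.2 -1.6]
 [ 1.4 -0.5]
 [ 0.   0.7]
 [ 0.4 -1.1]
 [ 0.  -1.1]
 [-0.   0.1]]
cap [[0.50277969 0.14175174 0.125     ]] ray top [0.50419943 0.14036539 0.125     ] [0.50213424 0.14509108 0.125     ]
tab0 [[0.53597766 0.03566266 0.12      ]] tab1 [[ 0.55275309 -0.03023564  0.12      ]] h0 [[0.63634068 0.0467651  0.171     ]] h1 [[0.52392594 0.0181482  0.174     ]]
tab ends [array([0.58436985, 0.0410504 , 0.12      ]), array([0.52367867, 0.02840412, 0.12      ])]
top [[386, 199], [391, 247], [352, 250], [348, 202]] [[0.556, -0.291], [0.397, -0.308], [0.384, -0.18], [0.543, -0.165]]
side [[328, 170], [365, 170], [398, 185], [386, 219], [332, 207]] [[0.614, -0.293], [0.51, -0.342], [0.394, -0.314], [0.377, -0.157], [0.532, -0.14]]
```

Emit:
{"api": "send_rows", "payload": {
  "moves": [
    {"gripper": 0,"dx": 0.026,"dy": -0.028,"dz": -0.002},
    {"gripper": 0,"dx": 0.026,"dy": -0.028,"dz": -0.002},
    {"gripper": 0,"dx": 0.026,"dy": -0.028,"dz": -0.002},
    {"gripper": 0,"dx": 0.026,"dy": -0.028,"dz": -0.002},
    {"gripper": 0,"dx": 0.026,"dy": -0.028,"dz": -0.002},
    {"gripper": 0,"dx": 0.026,"dy": -0.028,"dz": -0.002},
    {"gripper": 0,"dx": 0.026,"dy": -0.028,"dz": -0.002},
    {"gripper": 0,"dx": 0.026,"dy": -0.028,"dz": -0.002},
    {"gripper": 0,"dx": 0.026,"dy": -0.028,"dz": -0.002},
    {"gripper": 0,"dx": 0.026,"dy": -0.028,"dz": -0.002}
  ],
  "force": 40
}}

```text
$.moves[0]: bad value
```

Emit:
{"api": "send_rows", "payload": {
  "moves": [
    {"gripper": 0,"az": -0.142},
    {"gripper": 0,"az": -0.142},
    {"gripper": 0,"az": -0.142},
    {"gripper": 0,"az": -0.142},
    {"gripper": 0,"az": -0.142},
    {"gripper": 0,"az": -0.142},
    {"gripper": 0,"az": -0.142},
    {"gripper": 0,"az": -0.142},
    {"gripper": 0,"az": -0.142},
    {"gripper": 0,"az": -0.142}
  ]
}}

```text
$.moves[0]: bad value
```

Emit:
{"api": "send_rows", "payload": {
  "moves": [
    {"gripper": 0.0,"dx": 0.026,"dy": -0.028,"dz": -0.002,"ax": 0.0,"ay": 0.0,"az": 0.0}
  ],
  "force": 40
}}

```text
time_s: 0.2
ee_pos: [0.2549, -0.5419, 0.232]
tcp_rot: [-180.0, 0.1, 22.7]
ft_force: [1.1, 0.7, 0.2]
width: 0.0855
grip_force: 0.0
```

All keys are required in each row.

Emit:
{"api": "send_rows", "payload": {
  "moves": [
    {"gripper": 0,"dx": 0.026,"dy": -0.028,"dz": -0.002,"ax": 0,"ay": 0,"az": 0},
    {"gripper": 0,"dx": 0.026,"dy": -0.028,"dz": -0.002,"ax": 0,"ay": 0,"az": 0},
    {"gripper": 0,"dx": 0.026,"dy": -0.028,"dz": -0.002,"ax": 0,"ay": 0,"az": 0},
    {"gripper": 0,"dx": 0.026,"dy": -0.028,"dz": -0.002,"ax": 0,"ay": 0,"az": 0},
    {"gripper": 0,"dx": 0.026,"dy": -0.028,"dz": -0.002,"ax": 0,"ay": 0,"az": 0},
    {"gripper": 0,"dx": 0.026,"dy": -0.028,"dz": -0.002,"ax": 0,"ay": 0,"az": 0},
    {"gripper": 0,"dx": 0.026,"dy": -0.028,"dz": -0.002,"ax": 0,"ay": 0,"az": 0},
    {"gripper": 0,"dx": 0.026,"dy": -0.028,"dz": -0.002,"ax": 0,"ay": 0,"az": 0},
    {"gripper": 0,"dx": 0.026,"dy": -0.028,"dz": -0.002,"ax": 0,"ay": 0,"az": 0},
    {"gripper": 0,"dx": 0.026,"dy": -0.028,"dz": -0.002,"ax": 0,"ay": 0,"az": 0}
  ],
  "force": 40
}}

```text
time_s: 1.2
ee_pos: [0.3874, -0.178, 0.2533]
tcp_rot: [180.0, 0.0, 23.1]
ft_force: [1.6, -0.9, 0.8]
width: 0.0852
grip_force: 0.0
```

Emit:
{"api": "send_rows", "payload": {
  "moves": [
    {"gripper": 0,"dx": 0,"dy": 0,"dz": 0,"ax": 0,"ay": 0,"az": -0.142},
    {"gripper": 0,"dx": 0,"dy": 0,"dz": 0,"ax": 0,"ay": 0,"az": -0.142},
    {"gripper": 0,"dx": 0,"dy": 0,"dz": 0,"ax": 0,"ay": 0,"az": -0.142},
    {"gripper": 0,"dx": 0,"dy": 0,"dz": 0,"ax": 0,"ay": 0,"az": -0.142},
    {"gripper": 0,"dx": 0,"dy": 0,"dz": 0,"ax": 0,"ay": 0,"az": -0.142},
    {"gripper": 0,"dx": 0,"dy": 0,"dz": 0,"ax": 0,"ay": 0,"az": -0.142},
    {"gripper": 0,"dx": 0,"dy": 0,"dz": 0,"ax": 0,"ay": 0,"az": -0.142},
    {"gripper": 0,"dx": 0,"dy": 0,"dz": 0,"ax": 0,"ay": 0,"az": -0.142},
    {"gripper": 0,"dx": 0,"dy": 0,"dz": 0,"ax": 0,"ay": 0,"az": -0.142},
    {"gripper": 0,"dx": 0,"dy": 0,"dz": 0,"ax": 0,"ay": 0,"az": -0.142}
  ]
}}

```text
time_s: 2.2
ee_pos: [0.3871, -0.1794, 0.253]
tcp_rot: [-180.0, -0.0, 104.8]
ft_force: [-0.7, 0.3, -0.6]
width: 0.0856
grip_force: 0.0
```

Emit:
{"api": "send_rows", "payload": {
  "moves": [
    {"gripper": 0,"dx": 0.0315,"dy": 0.0213,"dz": 0,"ax": 0,"ay": 0,"az": 0.008},
    {"gripper": 0,"dx": 0.0315,"dy": 0.0213,"dz": 0,"ax": 0,"ay": 0,"az": 0},
    {"gripper": 0,"dx": 0.0315,"dy": 0.0213,"dz": 0,"ax": 0,"ay": 0,"az": 0},
    {"gripper": 0,"dx": 0.0315,"dy": 0.0213,"dz": 0,"ax": 0,"ay": 0,"az": 0},
    {"gripper": 0,"dx": 0.0315,"dy": 0.0213,"dz": 0,"ax": 0,"ay": 0,"az": 0},
    {"gripper": 0,"dx": 0.0315,"dy": 0.0213,"dz": 0,"ax": 0,"ay": 0,"az": 0},
    {"gripper": 0,"dx": 0.0315,"dy": 0.0213,"dz": 0,"ax": 0,"ay": 0,"az": 0},
    {"gripper": 0,"dx": 0.0315,"dy": 0.0213,"dz": 0,"ax": 0,"ay": 0,"az": 0},
    {"gripper": 0,"dx": 0.0315,"dy": 0.0213,"dz": 0,"ax": 0,"ay": 0,"az": 0},
    {"gripper": 0,"dx": 0,"dy": 0,"dz": 0,"ax": 0,"ay": 0,"az": 0}
  ]
}}

```text
time_s: 3.2
ee_pos: [0.5047, 0.1475, 0.253]
tcp_rot: [180.0, -0.2, 104.3]
ft_force: [-0.4, -0.9, 0.4]
width: 0.0857
grip_force: 0.0
```

Emit:
{"api": "send_rows", "payload": {
  "moves": [
    {"gripper": 0,"dx": -0.005,"dy": -0.003,"dz": 0.028,"ax": 0,"ay": 0,"az": 0},
    {"gripper": 0,"dx": 0,"dy": 0,"dz": 0.03,"ax": 0,"ay": 0,"az": 0},
    {"gripper": 0,"dx": 0,"dy": 0,"dz": 0.03,"ax": 0,"ay": 0,"az": 0},
    {"gripper": 0,"dx": 0,"dy": 0,"dz": 0.025,"ax": 0,"ay": 0,"az": 0},
    {"gripper": 0,"dx": 0,"dy": 0,"dz": 0.025,"ax": 0,"ay": 0,"az": 0},
    {"gripper": 0,"dx": 0,"dy": 0,"dz": 0.02,"ax": 0,"ay": 0,"az": 0},
    {"gripper": 0,"dx": 0,"dy": 0,"dz": 0,"ax": 0,"ay": 0,"az": 0}
  ]
}}

```text
time_s: 3.9
ee_pos: [0.5008, 0.1351, 0.0927]
tcp_rot: [-179.7, 0.0, 104.0]
ft_force: [-0.8, 0.3, -0.2]
width: 0.0853
grip_force: 0.0
```

```bash
python3 - <<'E'
from cell import eyes
import cv2,numpy as np
b=eyes.camera("side")["img"][150:310,225:345];a=eyes.camera("top")["img"][145:240,215:315]
b=cv2.resize(b,None,fx=3.6,fy=3.6,interpolation=2);a=cv2.resize(a,None,fx=3.6,fy=3.6,interpolation=2)
cv2.imwrite("pics/g1.png",np.hstack([cv2.copyMakeBorder(a,0,b.shape[0]-a.shape[0],0,0,0),b]))
E
```

```text
(no output)
```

View pics/g1.png

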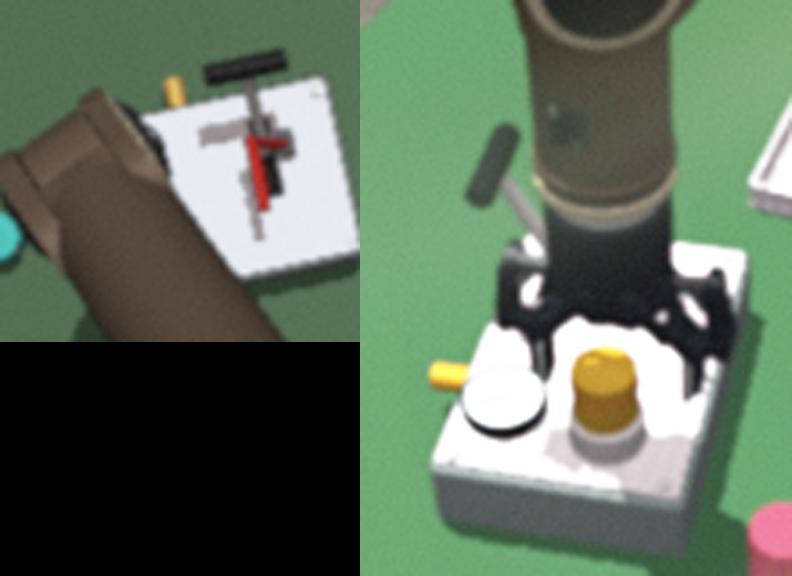

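The picture shows the open fingers straddling the cap. The tips are at about (540,370) and (693,385) in the crop, but they look slightly behind the cap in y. I'll check the current pose against it.

```bash
python3 - <<'E'
from h import *
from cell import r
o=r.get_obs();p=np.array(o["ee_pos"]);print(p,o["tcp_rot"],o["ft_force"])
k=lambda q:(np.array(q)-[360,0])/3.6+[225,150]
print("finger tips side px",k([540,370]),k([693,385]))
q=np.array([p[0],p[1],.106]);u=np.array([.969,.247,0])*.0425
print(proj("side",[q+u,q-u]))
print("cap side",k([604,370]),ray("side",k([604,368]),.125))
E
```

```text
[0.50272804 0.1361471  0.09544143] [-1.79950810e+02 -5.94306670e-04  1.03975584e+02] [-0.23308521 -0.13214943 -0.02269843]
finger tips side px [275.         252.77777778] [317.5        256.94444444]
[[276.73996239 253.77112926]
 [312.87569488 258.92967408]]
cap side [292.77777778 252.77777778] [0.50372211 0.14207638 0.125     ]
```

Emit:
{"api": "send_rows", "payload": {
  "moves": [
    {"gripper": 0,"dx": 0.006,"dy": 0.001,"dz": 0,"ax": 0,"ay": 0,"az": 0},
    {"gripper": 1,"dx": 0,"dy": 0,"dz": 0,"ax": 0,"ay": 0,"az": 0},
    {"gripper": 1,"dx": 0,"dy": 0,"dz": 0,"ax": 0,"ay": 0,"az": 0},
    {"gripper": 1,"dx": 0,"dy": 0,"dz": 0,"ax": 0,"ay": 0,"az": 0},
    {"gripper": 1,"dx": 0,"dy": 0,"dz": 0,"ax": 0,"ay": 0,"az": 0},
    {"gripper": 1,"dx": 0,"dy": 0,"dz": 0,"ax": 0,"ay": 0,"az": 0},
    {"gripper": 1,"dx": 0,"dy": 0,"dz": 0,"ax": 0,"ay": 0,"az": 0},
    {"gripper": 1,"dx": 0,"dy": 0,"dz": 0,"ax": 0,"ay": 0,"az": 0}
  ],
  "force": 40
}}

```text
time_s: 4.8
ee_pos: [0.5033, 0.1428, 0.0963]
tcp_rot: [179.9, 0.0, 104.0]
ft_force: [0.6, 0.6, 6.8]
width: 0.043
grip_force: 40.0
```

Emit:
{"api": "send_rows", "payload": {
  "moves": [
    {"gripper": 1,"dx": 0,"dy": 0,"dz": -0.01,"ax": 0,"ay": 0,"az": 0},
    {"gripper": 1,"dx": 0,"dy": 0,"dz": -0.015,"ax": 0,"ay": 0,"az": 0},
    {"gripper": 1,"dx": 0,"dy": 0,"dz": -0.02,"ax": 0,"ay": 0,"az": 0},
    {"gripper": 1,"dx": 0,"dy": 0,"dz": -0.025,"ax": 0,"ay": 0,"az": 0},
    {"gripper": 1,"dx": 0,"dy": 0,"dz": -0.03,"ax": 0,"ay": 0,"az": 0},
    {"gripper": 1,"dx": 0,"dy": 0,"dz": -0.03,"ax": 0,"ay": 0,"az": 0},
    {"gripper": 1,"dx": 0,"dy": 0,"dz": 0,"ax": 0,"ay": 0,"az": 0}
  ]
}}

```text
time_s: 5.5
ee_pos: [0.5039, 0.1433, 0.2293]
tcp_rot: [179.7, 0.0, 104.0]
ft_force: [-0.6, 0.4, -2.5]
width: 0.0432
grip_force: 42.9
```

Emit:
{"api": "send_rows", "payload": {
  "moves": [
    {"gripper": 1,"dx": -0.03,"dy": -0.0105,"dz": 0,"ax": 0,"ay": 0,"az": 0},
    {"gripper": 1,"dx": -0.036,"dy": -0.0127,"dz": 0,"ax": 0,"ay": 0,"az": 0},
    {"gripper": 1,"dx": -0.04,"dy": -0.014,"dz": 0,"ax": 0,"ay": 0,"az": 0},
    {"gripper": 1,"dx": -0.045,"dy": -0.0155,"dz": 0,"ax": 0,"ay": 0,"az": 0},
    {"gripper": 1,"dx": -0.045,"dy": -0.0155,"dz": 0,"ax": 0,"ay": 0,"az": 0},
    {"gripper": 1,"dx": -0.045,"dy": -0.0155,"dz": 0,"ax": 0,"ay": 0,"az": 0},
    {"gripper": 1,"dx": -0.04,"dy": -0.014,"dz": 0,"ax": 0,"ay": 0,"az": 0},
    {"gripper": 1,"dx": -0.035,"dy": -0.0125,"dz": 0,"ax": 0,"ay": 0,"az": 0},
    {"gripper": 1,"dx": -0.03,"dy": -0.0105,"dz": 0,"ax": 0,"ay": 0,"az": 0},
    {"gripper": 1,"dx": -0.013,"dy": -0.0045,"dz": 0.02,"ax": 0,"ay": 0,"az": 0}
  ]
}}

```text
time_s: 6.5
ee_pos: [0.4673, -0.2403, 0.2062]
tcp_rot: [179.9, 0.2, 103.7]
ft_force: [0.1, -0.7, -2.5]
width: 0.0427
grip_force: 42.9
```

Emit:
{"api": "send_rows", "payload": {
  "moves": [
    {"gripper": 1,"dx": 0,"dy": 0,"dz": 0.03,"ax": 0,"ay": 0,"az": 0},
    {"gripper": 1,"dx": 0,"dy": 0,"dz": 0.03,"ax": 0,"ay": 0,"az": 0},
    {"gripper": 1,"dx": 0,"dy": 0,"dz": 0.03,"ax": 0,"ay": 0,"az": 0},
    {"gripper": 1,"dx": 0,"dy": 0,"dz": 0.03,"ax": 0,"ay": 0,"az": 0},
    {"gripper": 1,"dx": 0,"dy": 0,"dz": 0,"ax": 0,"ay": 0,"az": 0},
    {"gripper": 1,"dx": 0,"dy": 0,"dz": 0,"ax": 0,"ay": 0,"az": 0}
  ]
}}

```text
time_s: 7.1
ee_pos: [0.4671, -0.2357, 0.0851]
tcp_rot: [-179.9, -0.1, 104.0]
ft_force: [0.1, -0.3, -2.0]
width: 0.0429
grip_force: 42.7
```

Emit:
{"api": "send_rows", "payload": {
  "moves": [
    {"gripper": 1,"dx": 0,"dy": 0,"dz": 0.025,"ax": 0,"ay": 0,"az": 0},
    {"gripper": 1,"dx": 0,"dy": 0,"dz": 0.02,"ax": 0,"ay": 0,"az": 0},
    {"gripper": 1,"dx": 0,"dy": 0,"dz": 0.013,"ax": 0,"ay": 0,"az": 0},
    {"gripper": 1,"dx": 0,"dy": 0,"dz": 0.006,"ax": 0,"ay": 0,"az": 0},
    {"gripper": 1,"dx": 0,"dy": 0,"dz": 0.002,"ax": 0,"ay": 0,"az": 0},
    {"gripper": 1,"dx": 0,"dy": 0,"dz": 0,"ax": 0,"ay": 0,"az": 0},
    {"gripper": 1,"dx": 0,"dy": 0,"dz": 0,"ax": 0,"ay": 0,"az": 0}
  ]
}}

```text
time_s: 7.8
ee_pos: [0.4683, -0.2364, 0.0201]
tcp_rot: [179.9, 0.1, 104.0]
ft_force: [-0.1, -0.1, -1.8]
width: 0.0432
grip_force: 42.9
```

Emit:
{"api": "send_rows", "payload": {
  "moves": [
    {"gripper": 1,"dx": 0,"dy": 0,"dz": 0.002,"ax": 0,"ay": 0,"az": 0},
    {"gripper": 1,"dx": 0,"dy": 0,"dz": 0.001,"ax": 0,"ay": 0,"az": 0},
    {"gripper": 1,"dx": 0,"dy": 0,"dz": 0,"ax": 0,"ay": 0,"az": 0}
  ]
}}

```text
time_s: 8.1
ee_pos: [0.4676, -0.2361, 0.0163]
tcp_rot: [-180.0, 0.0, 104.0]
ft_force: [-0.6, 0.0, -1.8]
width: 0.0428
grip_force: 42.9
```

Emit:
{"api": "send_rows", "payload": {
  "moves": [
    {"gripper": 1,"dx": 0,"dy": 0,"dz": 0.001,"ax": 0,"ay": 0,"az": 0},
    {"gripper": 0.3,"dx": 0,"dy": 0,"dz": 0,"ax": 0,"ay": 0,"az": 0},
    {"gripper": 0.3,"dx": 0,"dy": 0,"dz": 0,"ax": 0,"ay": 0,"az": 0},
    {"gripper": 0.3,"dx": 0,"dy": 0,"dz": 0,"ax": 0,"ay": 0,"az": 0},
    {"gripper": 0.3,"dx": 0,"dy": 0,"dz": 0,"ax": 0,"ay": 0,"az": 0}
  ]
}}

```text
time_s: 8.6
ee_pos: [0.4678, -0.2362, 0.0154]
tcp_rot: [180.0, 0.0, 104.0]
ft_force: [0.8, -0.1, -0.3]
width: 0.0596
grip_force: 0.0
```

Emit:
{"api": "send_rows", "payload": {
  "moves": [
    {"gripper": 0.3,"dx": 0,"dy": 0,"dz": -0.015,"ax": 0,"ay": 0,"az": 0},
    {"gripper": 0.3,"dx": 0,"dy": 0,"dz": -0.03,"ax": 0,"ay": 0,"az": 0},
    {"gripper": 0.3,"dx": 0,"dy": 0,"dz": -0.04,"ax": 0,"ay": 0,"az": 0},
    {"gripper": 0.3,"dx": 0,"dy": 0,"dz": -0.045,"ax": 0,"ay": 0,"az": 0},
    {"gripper": 1,"dx": 0,"dy": 0,"dz": -0.045,"ax": 0,"ay": 0,"az": 0},
    {"gripper": 1,"dx": 0,"dy": 0,"dz": -0.035,"ax": 0,"ay": 0,"az": 0},
    {"gripper": 1,"dx": 0,"dy": 0,"dz": 0,"ax": 0,"ay": 0,"az": 0}
  ]
}}

```text
time_s: 9.3
ee_pos: [0.4702, -0.237, 0.2306]
tcp_rot: [179.6, 0.4, 104.0]
ft_force: [-0.7, 0.2, -1.3]
width: 0.0165
grip_force: 0.0
```

Emit:
{"api": "send_rows", "payload": {
  "moves": [
    {"gripper": 1,"dx": 0.025,"dy": 0.0105,"dz": 0,"ax": 0,"ay": 0,"az": 0},
    {"gripper": 1,"dx": 0.035,"dy": 0.0148,"dz": 0,"ax": 0,"ay": 0,"az": 0},
    {"gripper": 1,"dx": 0.04,"dy": 0.017,"dz": 0,"ax": 0,"ay": 0,"az": 0},
    {"gripper": 1,"dx": 0.04,"dy": 0.017,"dz": 0,"ax": 0,"ay": 0,"az": 0},
    {"gripper": 1,"dx": 0.04,"dy": 0.017,"dz": 0,"ax": 0,"ay": 0,"az": 0},
    {"gripper": 1,"dx": 0.04,"dy": 0.017,"dz": 0,"ax": 0,"ay": 0,"az": 0},
    {"gripper": 1,"dx": 0.035,"dy": 0.0148,"dz": 0,"ax": 0,"ay": 0,"az": 0},
    {"gripper": 1,"dx": 0.025,"dy": 0.0105,"dz": 0,"ax": 0,"ay": 0,"az": 0},
    {"gripper": 1,"dx": 0.0125,"dy": 0.0053,"dz": 0,"ax": 0,"ay": 0,"az": 0},
    {"gripper": 1,"dx": 0,"dy": 0,"dz": 0,"ax": 0,"ay": 0,"az": 0}
  ]
}}

```text
time_s: 10.3
ee_pos: [0.5169, 0.0792, 0.2247]
tcp_rot: [-180.0, -0.0, 104.2]
ft_force: [0.2, -0.6, -0.4]
width: 0.0001
grip_force: 0.0
```

```bash
python3 - <<'E'
from cell import eyes,r
import cv2,numpy as np
b=eyes.camera("side")["img"][140:310,225:415]
cv2.imwrite("pics/g2.png",cv2.resize(b,None,fx=3.5,fy=3.5,interpolation=2))
o=r.get_obs();print(o["ee_pos"],o["width"],o["joint_positions"])
E
```

```text
[0.5169566  0.07728401 0.22470154] 7.568827730827598e-05 [ 14.15765583  17.40635945 -34.21992883 104.26071772  11.02187435
  61.71676639 -10.07502856]
```

View pics/g2.png

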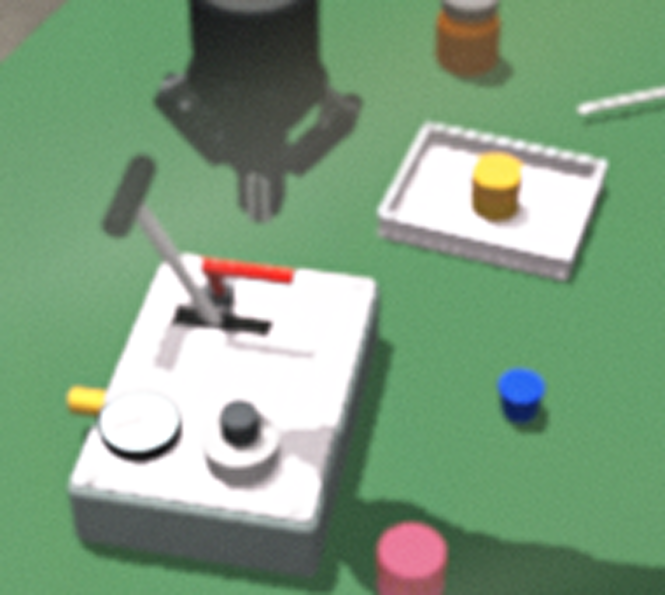

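The cap is standing in the tray at crop (497,185), the neck is bare at (240,425), and the tab is at (248,270). Next I lower the closed fingers and push the tab along -tool x.

Emit:
{"api": "send_rows", "payload": {
  "moves": [
    {"gripper": 1,"dx": 0,"dy": 0,"dz": 0.03,"ax": 0,"ay": 0,"az": 0},
    {"gripper": 1,"dx": 0,"dy": 0,"dz": 0.03,"ax": 0,"ay": 0,"az": 0},
    {"gripper": 1,"dx": 0,"dy": 0,"dz": 0.03,"ax": 0,"ay": 0,"az": 0},
    {"gripper": 1,"dx": 0,"dy": 0,"dz": 0.03,"ax": 0,"ay": 0,"az": 0},
    {"gripper": 1,"dx": 0,"dy": 0,"dz": 0,"ax": 0,"ay": 0,"az": 0},
    {"gripper": 1,"dx": -0.01,"dy": 0,"dz": 0,"ax": 0,"ay": 0,"az": 0},
    {"gripper": 1,"dx": -0.01,"dy": 0,"dz": 0,"ax": 0,"ay": 0,"az": 0},
    {"gripper": 1,"dx": -0.01,"dy": 0,"dz": 0,"ax": 0,"ay": 0,"az": 0}
  ]
}}

```text
time_s: 11.15
ee_pos: [0.5258, 0.0468, 0.1069]
tcp_rot: [179.9, 0.1, 103.9]
ft_force: [0.4, 0.1, 0.8]
width: 0.0003
grip_force: 0.0
```

Emit:
{"api": "send_rows", "payload": {
  "moves": [
    {"gripper": 1,"dx": -0.008,"dy": 0,"dz": 0,"ax": 0,"ay": 0,"az": 0},
    {"gripper": 1,"dx": -0.008,"dy": 0,"dz": 0,"ax": 0,"ay": 0,"az": 0},
    {"gripper": 1,"dx": -0.008,"dy": 0,"dz": 0,"ax": 0,"ay": 0,"az": 0},
    {"gripper": 1,"dx": -0.008,"dy": 0,"dz": 0,"ax": 0,"ay": 0,"az": 0},
    {"gripper": 1,"dx": -0.008,"dy": 0,"dz": 0,"ax": 0,"ay": 0,"az": 0},
    {"gripper": 1,"dx": -0.008,"dy": 0,"dz": 0,"ax": 0,"ay": 0,"az": 0},
    {"gripper": 1,"dx": -0.006,"dy": 0,"dz": 0,"ax": 0,"ay": 0,"az": 0},
    {"gripper": 1,"dx": -0.004,"dy": 0,"dz": 0,"ax": 0,"ay": 0,"az": 0},
    {"gripper": 1,"dx": 0,"dy": 0,"dz": 0,"ax": 0,"ay": 0,"az": 0}
  ]
}}

```text
time_s: 12.05
ee_pos: [0.5385, -0.0086, 0.1051]
tcp_rot: [-180.0, 0.0, 103.9]
ft_force: [-0.6, -0.7, -0.3]
width: 0.0002
grip_force: 0.0
```

Emit:
{"api": "send_rows", "payload": {
  "moves": [
    {"gripper": 1,"dx": -0.004,"dy": 0,"dz": 0,"ax": 0,"ay": 0,"az": 0},
    {"gripper": 1,"dx": -0.003,"dy": 0,"dz": 0,"ax": 0,"ay": 0,"az": 0},
    {"gripper": 1,"dx": 0,"dy": 0,"dz": 0,"ax": 0,"ay": 0,"az": 0}
  ]
}}

```text
time_s: 12.35
ee_pos: [0.5402, -0.0149, 0.1053]
tcp_rot: [-180.0, 0.0, 104.0]
ft_force: [0.1, 0.0, -0.2]
width: -0.0004
grip_force: 0.0
```

Emit:
{"api": "send_rows", "payload": {
  "moves": [
    {"gripper": 1,"dx": -0.003,"dy": 0,"dz": 0,"ax": 0,"ay": 0,"az": 0},
    {"gripper": 1,"dx": 0,"dy": 0,"dz": 0,"ax": 0,"ay": 0,"az": 0}
  ]
}}

```text
time_s: 12.55
ee_pos: [0.5408, -0.0167, 0.1053]
tcp_rot: [180.0, -0.1, 104.0]
ft_force: [-1.5, 2.5, -0.0]
width: -0.0001
grip_force: 1.5
```

Emit:
{"api": "send_rows", "payload": {
  "moves": [
    {"gripper": 1,"dx": -0.002,"dy": 0,"dz": 0,"ax": 0,"ay": 0,"az": 0},
    {"gripper": 1,"dx": 0,"dy": 0,"dz": 0,"ax": 0,"ay": 0,"az": 0}
  ]
}}

```text
time_s: 12.75
ee_pos: [0.541, -0.0171, 0.1052]
tcp_rot: [-180.0, -0.1, 104.1]
ft_force: [-1.0, 7.7, 0.6]
width: -0.0001
grip_force: 4.0
```

The stop is reached: 7.7 N with no further travel. I back off, rise, and move above the handle on the +y side of the rod.

Emit:
{"api": "send_rows", "payload": {
  "moves": [
    {"gripper": 1,"dx": 0.012,"dy": 0,"dz": 0,"ax": 0,"ay": 0,"az": 0},
    {"gripper": 1,"dx": 0,"dy": 0,"dz": -0.03,"ax": 0,"ay": 0,"az": 0},
    {"gripper": 1,"dx": 0,"dy": 0,"dz": -0.04,"ax": 0,"ay": 0,"az": 0},
    {"gripper": 1,"dx": 0,"dy": 0,"dz": -0.04,"ax": 0,"ay": 0,"az": 0},
    {"gripper": 0,"dx": 0.008,"dy": 0.01,"dz": -0.04,"ax": 0,"ay": 0,"az": 0},
    {"gripper": 0,"dx": 0.01,"dy": 0.025,"dz": 0,"ax": 0,"ay": 0,"az": 0},
    {"gripper": 0,"dx": 0.01,"dy": 0.03,"dz": 0,"ax": 0,"ay": 0,"az": 0},
    {"gripper": 0,"dx": 0.01,"dy": 0.03,"dz": 0,"ax": 0,"ay": 0,"az": 0},
    {"gripper": 0,"dx": 0.008,"dy": 0.013,"dz": 0,"ax": 0,"ay": 0,"az": 0},
    {"gripper": 0,"dx": 0,"dy": 0,"dz": 0,"ax": 0,"ay": 0,"az": 0}
  ]
}}

```text
time_s: 13.75
ee_pos: [0.6329, 0.0652, 0.2548]
tcp_rot: [180.0, -0.0, 104.1]
ft_force: [-0.9, 0.9, 0.1]
width: 0.0847
grip_force: 0.0
```

```bash
python3 - <<'E'
from cell import eyes,r
import cv2,numpy as np
b=eyes.camera("side")["img"][100:310,225:415]
cv2.imwrite("pics/g3.png",cv2.resize(b,None,fx=2.8,fy=2.8,interpolation=2))
o=r.get_obs();print(o["ee_pos"],o["width"],o["joint_positions"])
E
```

```text
[0.63213564 0.0638928  0.2548093 ] 0.08539351733322853 [ 12.43608797  27.16341588 -32.68723996  86.4840069   15.12760987
  70.83082555  -8.30555594]
```

View pics/g3.png

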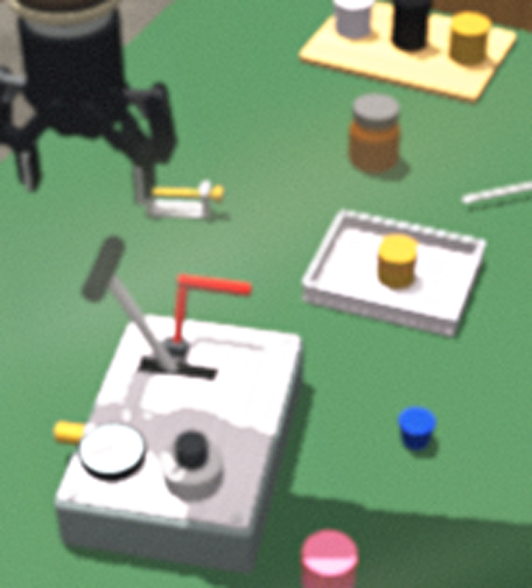

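The tab is now at crop (180,280)–(248,288), leaning to the far side. The handle is still at rest at (103,268). I check both against the model.

```bash
python3 - <<'E'
from h import *
p=[.5455,.0752,.24927]
k=lambda q:np.array(q)/2.8+[225,100]
print(k([180,280]),k([248,288]))
for a in(.9,1.0,1.1,1.2):
    t=a-.6;y=-.07-.06*np.sin(t);z=.07+.06*np.cos(t);print(a,proj("side",W(p,[[.031,y,z],[-.037,y,z]])).round(1).tolist())
print("handle",k([103,268]),proj("side",W(p,[.081,-.05,.171])))
print("target",W(p,[.081,-.028,.171]))
E
```

```text
[289.28571429 200.        ] [313.57142857 202.85714286]
0.9 [[286.6, 202.1], [313.0, 205.4]]
1.0 [[287.2, 201.3], [313.4, 204.6]]
1.1 [[287.8, 200.7], [313.9, 204.0]]
1.2 [[288.3, 200.4], [314.3, 203.6]]
handle [261.78571429 195.71428571] [[261.912616   195.94182126]]
target [[0.63090402 0.06804783 0.171     ]]
```

Emit:
{"api": "send_rows", "payload": {
  "moves": [
    {"gripper": 0,"dx": 0.004,"dy": 0,"dz": 0.025,"ax": 0,"ay": 0,"az": 0},
    {"gripper": 0,"dx": 0,"dy": 0,"dz": 0.03,"ax": 0,"ay": 0,"az": 0},
    {"gripper": 0,"dx": 0,"dy": 0,"dz": 0.03,"ax": 0,"ay": 0,"az": 0},
    {"gripper": 0,"dx": 0,"dy": 0,"dz": 0.018,"ax": 0,"ay": 0,"az": 0},
    {"gripper": 0,"dx": 0,"dy": 0,"dz": 0,"ax": 0,"ay": 0,"az": 0},
    {"gripper": 1,"dx": 0,"dy": 0,"dz": 0,"ax": 0,"ay": 0,"az": 0},
    {"gripper": 1,"dx": 0,"dy": 0,"dz": 0,"ax": 0,"ay": 0,"az": 0},
    {"gripper": 1,"dx": 0,"dy": 0,"dz": 0,"ax": 0,"ay": 0,"az": 0},
    {"gripper": 1,"dx": 0,"dy": 0,"dz": 0,"ax": 0,"ay": 0,"az": 0},
    {"gripper": 1,"dx": 0,"dy": 0,"dz": 0,"ax": 0,"ay": 0,"az": 0}
  ],
  "force": 40
}}

```text
time_s: 14.8
ee_pos: [0.6325, 0.0671, 0.1535]
tcp_rot: [179.8, 0.0, 104.0]
ft_force: [3.6, 1.6, 2.9]
width: 0.0188
grip_force: 39.1
```

Emit:
{"api": "send_rows", "payload": {
  "moves": [
    {"gripper": 1,"dx": 0,"dy": 0,"dz": 0,"ax": 0,"ay": 0,"az": 0},
    {"gripper": 1,"dx": 0,"dy": 0,"dz": 0,"ax": 0,"ay": 0,"az": 0}
  ]
}}

```text
time_s: 15.0
ee_pos: [0.6326, 0.0672, 0.1534]
tcp_rot: [179.8, 0.0, 104.0]
ft_force: [5.4, 0.5, 5.3]
width: 0.0189
grip_force: 39.3
```

Emit:
{"api": "send_rows", "payload": {
  "moves": [
    {"gripper": 1,"dx": 0,"dy": -0.0055,"dz": -0.0025,"ax": 0,"ay": 0,"az": 0},
    {"gripper": 1,"dx": 0,"dy": -0.0055,"dz": -0.0022,"ax": 0,"ay": 0,"az": 0},
    {"gripper": 1,"dx": 0,"dy": -0.0113,"dz": -0.0037,"ax": 0,"ay": 0,"az": 0},
    {"gripper": 1,"dx": 0,"dy": -0.0116,"dz": -0.0028,"ax": 0,"ay": 0,"az": 0},
    {"gripper": 1,"dx": 0,"dy": -0.0117,"dz": -0.0019,"ax": 0,"ay": 0,"az": 0},
    {"gripper": 1,"dx": 0,"dy": 0,"dz": 0,"ax": 0,"ay": 0,"az": 0}
  ]
}}

```text
time_s: 15.6
ee_pos: [0.5898, 0.0567, 0.1685]
tcp_rot: [179.5, 0.0, 104.0]
ft_force: [8.0, 2.3, 10.8]
width: 0.0187
grip_force: 39.4
```

Emit:
{"api": "send_rows", "payload": {
  "moves": [
    {"gripper": 1,"dx": 0,"dy": -0.0119,"dz": -0.0018,"ax": 0,"ay": 0,"az": 0},
    {"gripper": 1,"dx": 0,"dy": -0.0119,"dz": 0,"ax": 0,"ay": 0,"az": 0},
    {"gripper": 1,"dx": 0,"dy": -0.0118,"dz": 0.0012,"ax": 0,"ay": 0,"az": 0},
    {"gripper": 1,"dx": 0,"dy": -0.0117,"dz": 0.0022,"ax": 0,"ay": 0,"az": 0},
    {"gripper": 1,"dx": 0,"dy": 0,"dz": 0,"ax": 0,"ay": 0,"az": 0}
  ]
}}

```text
time_s: 16.1
ee_pos: [0.543, 0.0452, 0.1663]
tcp_rot: [179.6, 0.0, 104.0]
ft_force: [5.0, 2.0, 12.0]
width: 0.0184
grip_force: 41.0
```

Emit:
{"api": "send_rows", "payload": {
  "moves": [
    {"gripper": 1,"dx": 0,"dy": -0.0115,"dz": 0.0025,"ax": 0,"ay": 0,"az": 0},
    {"gripper": 1,"dx": 0,"dy": -0.008,"dz": 0.003,"ax": 0,"ay": 0,"az": 0},
    {"gripper": 1,"dx": 0,"dy": 0,"dz": 0,"ax": 0,"ay": 0,"az": 0},
    {"gripper": 1,"dx": 0,"dy": 0,"dz": 0,"ax": 0,"ay": 0,"az": 0}
  ]
}}

```text
time_s: 16.5
ee_pos: [0.5245, 0.0407, 0.1597]
tcp_rot: [179.7, -0.0, 104.0]
ft_force: [7.4, 1.9, 4.8]
width: 0.0186
grip_force: 41.3
```

Emit:
{"api": "send_rows", "payload": {
  "moves": [
    {"gripper": 1,"dx": 0,"dy": -0.003,"dz": 0.001,"ax": 0,"ay": 0,"az": 0},
    {"gripper": 1,"dx": 0,"dy": 0,"dz": 0,"ax": 0,"ay": 0,"az": 0}
  ]
}}

```text
time_s: 16.7
ee_pos: [0.5224, 0.0402, 0.1588]
tcp_rot: [179.6, -0.0, 104.0]
ft_force: [10.2, 2.7, 2.2]
width: 0.0185
grip_force: 41.1
```

Emit:
{"api": "send_rows", "payload": {
  "moves": [
    {"gripper": 1,"dx": 0,"dy": -0.002,"dz": 0.0008,"ax": 0,"ay": 0,"az": 0},
    {"gripper": 1,"dx": 0,"dy": 0,"dz": 0,"ax": 0,"ay": 0,"az": 0}
  ]
}}

```text
time_s: 16.9
ee_pos: [0.5219, 0.0401, 0.1586]
tcp_rot: [179.4, -0.0, 104.0]
ft_force: [13.0, 3.5, 2.8]
width: 0.0183
grip_force: 41.1
```

Emit:
{"api": "send_rows", "payload": {
  "moves": [
    {"gripper": 1,"dx": 0,"dy": -0.003,"dz": 0.001,"ax": 0,"ay": 0,"az": 0},
    {"gripper": 1,"dx": 0,"dy": 0,"dz": 0,"ax": 0,"ay": 0,"az": 0},
    {"gripper": 1,"dx": 0,"dy": 0,"dz": 0,"ax": 0,"ay": 0,"az": 0}
  ]
}}

```text
time_s: 17.2
ee_pos: [0.5214, 0.04, 0.1586]
tcp_rot: [179.1, -0.0, 104.0]
ft_force: [17.8, 4.8, 3.4]
width: 0.0186
grip_force: 41.1
```

```bash
python3 - <<'E'
from cell import eyes,r
import cv2,numpy as np
b=eyes.camera("side")["img"][100:310,225:415];a=eyes.camera("top")["img"][130:270,200:420]
b=cv2.resize(b,None,fx=2.2,fy=2.2,interpolation=2);a=cv2.resize(a,None,fx=1.7,fy=1.7,interpolation=2)
cv2.imwrite("pics/g4.png",np.hstack([cv2.copyMakeBorder(a,0,b.shape[0]-a.shape[0],0,0,0),b]))
o=r.get_obs();print(o["ee_pos"],o["ft_force"],o["width"],o["grip_force"],o["time_s"])
E
```

```text
[0.52133852 0.03996802 0.15858628] [18.75368531  4.70370632  3.3368268 ] 0.01864511592768976 41.06622755527496 17.3
```

View pics/g4.png

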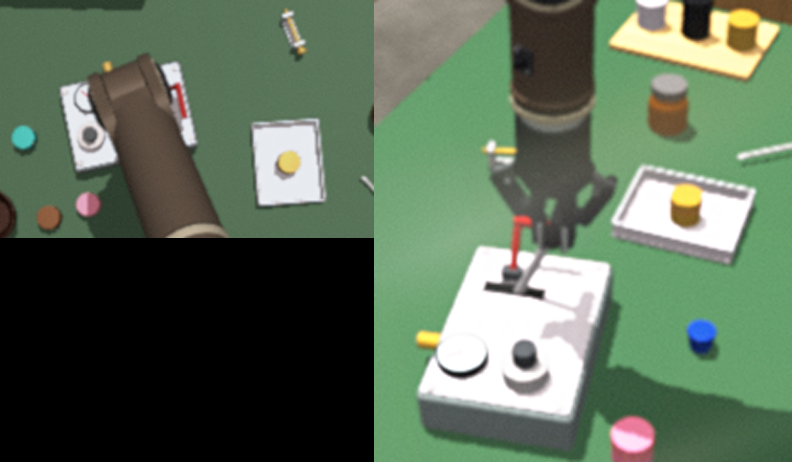

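The lever leans forward in the fingers at (540,255), the catch is flipped over at (520,235), and the cap is in the tray at (686,205). The pull is about 19 N against a 7 N spring with no further travel, so the lever is at its stop.

```bash
python3 -c "
from cell import close_job
print(close_job())"
```

```text
the job is handed in; nothing more can be done
None
```

I handed the job in at 17.3 s: the cap is standing in the tray, the catch is flipped to its far stop, and the fingers are still holding the lever against its front stop; the hand-in gave no verdict.

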